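# Shut down the vacuum clamping pump and snap the dust cap on its port

### The job

Shut the vacuum clamping pump down for the night: press its big mushroom-head stop button fully in, then hold the plain flat vent button fully in for about a second to bleed the reservoir, leaving the shrouded start button alone. Then set the black snap cap over the bare steel port stub, press it straight down through the click and keep pressing, so that it squeezes the rubber seal below it; finish while still pressing it firmly down, without letting go. Do not push the coupling, the suction pod or the oak strip about.

Things in the scene. Friction and masses are not known exactly. Their poses are not given: they have to be found in the camera images.
- vacuum_unit: the pump, fixed, 200 mm deep (x) by 274 mm wide (y). Origin: centre of its underside, at table height; at yaw 0 its front (gauge) faces -x. Front half: a console with a flat aluminium panel 80 mm above the table; behind it a grey tank and a finned motor up to 104 mm. On the panel, in a row 52 mm in front of the origin, from left (+y) to right: stop, start, vent, port stub
- stop_top (a point): top centre of the stop button: black mushroom head 39 mm wide, 26 mm above the panel, 100 mm left (+y) of the unit's centre
- stop (a joint): travel of the stop button in m: 0 out, 0.006 fully in. It moves straight down, springs back, starts at 1.5 N and takes 5 N fully in
- vent_top (a point): top centre of the vent button: flat black disc 23 mm wide in a low steel collar (31 mm wide, 6 mm high), 14 mm above the panel, 4 mm right (-y) of the unit's centre
- vent (a joint): travel of the vent button in m: 0 out, 0.006 fully in. Straight down, springs back, 1.5 to 5 N
- start_top (a point): top centre of the start button, not to be pressed: flat black disc 21 mm wide, sunk 4 mm inside a steel shroud 33 mm wide and 17 mm high, 48 mm left (+y) of the unit's centre, between stop and vent
- start (a joint): travel of the start button in m: 0 out, 0.006 fully in
- port_seat (a point): foot of the steel port stub, on its axis, 83 mm above the table, 88 mm right (-y) of the unit's centre; z up along the stub. The stub is 20 mm wide, rises 20 mm from here and tapers to 13 mm at its nose; four sprung steel balls stand proud of it at height 14 mm (28.6 mm over the balls)
- seal: rubber washer round the foot of the stub, 39 mm wide, 4.5 mm thick when free; origin on the stub's axis at its underside (port_seat when free). It squeezes down by up to 2.5 mm (2 N to start, about 12 N fully squeezed)
- cap: the snap cap, black plastic, about 50 g, 41 mm tall, standing open side down on the table. Origin: centre of its open underside (rim), z up. Skirt 38 mm wide, up to a shoulder at 20 mm; above it a round fluted grip 28.5 mm wide, 20.7 to 41 mm high: take it there, fingertips just above or on the shoulder. Bead inside, 3 mm above the rim, 24.6 mm wide, snaps over the balls
- cap_grip (a point): centre of the cap's top face, 41 mm above its rim. Pushed down on the stub: with the rim about 15 mm above port_seat the balls begin to resist, the push grows to about 7 to 12 N near 13 mm, drops and clicks through at 11 mm, pulling the cap on down; at 4.5 mm the rim meets the rubber seal, at 2 mm the seal is fully squeezed
- coupling: brass hose coupling, 34 mm wide, 52 mm tall, with a ribbed hose tail on top, standing on the table near the cap; not to be moved. Origin: centre of its underside
- pod: round aluminium suction pod with rubber lip, 105 mm wide, 26 mm high, with a brass nipple at its side; not to be moved. Origin: centre of its underside
- strip: short oak strip 24 x 150 x 19 mm lying on the table; not to be moved. Origin: centre of its underside, long axis y

How it is judged:
On the way, in this order (a step that is already met when the one before it is completed fails the run):
1. the stop button is pressed in (value of joint stop above 0.0045 m), for 0.05 s.
2. after that the vent button is held in for at least 0.5 s, with the stop button out (value of joint vent above 0.0045 m and value of joint stop below 0.002 m), for 0.5 s.
3. after that the cap has clicked over the balls of the stub (z of cap in the frame of port_seat between -0.002 and 0.008 m and horizontal distance between cap and port_seat below 0.004 m and angle between cap's own z axis and vertical below 0.1 rad), for 0.1 s.
At the end, for the whole second after the job is handed in: the cap sits on the stub past the click, its rim less than 4.5 mm above port_seat (seal squeezed), within 4 mm of the axis and upright within 0.1 rad; the fingers are still on it (more than 3 N) and it presses the seal with more than 4 N through the last second; the stop and vent buttons are out (z of cap in the frame of port_seat between -0.002 and 0.0045 m and horizontal distance between cap and port_seat below 0.004 m and angle between cap's own z axis and vertical below 0.1 rad and contact force between cap and seal above 4 N and contact force between the fingers and cap above 3 N and value of joint each of stop, vent below 0.002 m); the arm keeps its last pose, push and grip.
It fails at once if the start button is pressed (value of joint start above 0.003 m).
It fails at once if the coupling is moved more than 30 mm (distance of coupling from where it was at the start of the episode above 0.03 m).
It fails at once if the suction pod is moved more than 30 mm (distance of pod from where it was at the start of the episode above 0.03 m).
It fails at once if the oak strip is moved more than 30 mm (distance of strip from where it was at the start of the episode above 0.03 m).
It also fails if it takes over 56 s, if anything falls off the work surface, if the arm or the gripper's body presses on something with over 40 N, if the wrist force passes 120 N, or if a joint passes its speed limit or range.

### The arm

A 6-joint arm with a two-finger parallel gripper is mounted at the origin on a cart in front of the work surface, level with it; the furniture and walls round the work are solid. World frame = base frame: x ahead of the robot, y to its left, z up, the work surface at z = 0. Lengths are in m, angles in rad, forces in N, time in s.
With the tool pointing down it reaches from about 0.325 to 0.925 m from the base axis. Payload 3.1 kg.
Tool frame: the origin (TCP) lies midway between the tips of the shut fingers; the grasp point (between the pads) lies 19 mm behind it; z points along the fingers, y is the line along which they close (so a half turn about z gives the same grasp; the last joint's range is limited). The gripper opens to 85 mm and grips with 20 to 120 N. Pads are 22 mm wide; open, the fingers measure 114 mm over their backs; the gripper's body (76 mm by 85 mm) begins 54 mm behind the grasp point. The pads swing forward as they close: fully open they stand 13 mm farther back than shut.
Start: joints at [-0.112, 0.217, 1.613, -0, 1.311, -0.112], TCP at [0.625, 0, 0.231] pointing down, gripper open.
Joint ranges: [-2.75, 2.75], [-0.78, 2.1], [0.31, 2.55], [-1.13, 4.27], [0.13, 2.63], [-2.58, 2.58]. Speed limits (rad/s): [2.79, 2.79, 3.14, 3.14, 3.14, 3.14].

### API

Orientations are given as [roll, pitch, yaw] about the fixed x, y, z axes, in that order (R = Rz(yaw) Ry(pitch) Rx(roll)).
In Python, from cell import ctrl, job, read_camera, get_calibration gives the robot as it stands (ctrl), with the cameras as plain functions and the job (job).
- The arm moves only by the tool advance, called after ">>>" as a command line: name --argument value ..., lists and objects as JSON in quotes. Schema: {"type":"object","properties":{"steps":{"type":"array","items":{"type":"array","prefixItems":[{"type":"number"},{"type":"array","items":{"type":"number"},"minItems":3,"maxItems":3},{"type":"number"}],"minItems":3,"maxItems":3},"minItems":1,"maxItems":20},"force":{"type":"number"},"only":{"type":"string"},"quiet":{"type":"boolean"},"lines":{"type":"string"}},"required":["steps"],"additionalProperties":false}. steps is a list of rows, 1 to 20 of them, each written [opening, [dx, dy, dz], turn]: the finger opening in m, then dx, dy, dz in shares of 0.3 m (1.0 is 0.3 m), then a turn about the tool's z in a scale on which 1.0 is 4 rad; each row is the pose to reach, as a shift and turn from the pose commanded when the call began, along the tool's axes at that moment; what a row does not reach only later rows make up. A row lasts 1/10 s, in which the tool goes at most 0.05 m and 0.15 rad, less where a joint would pass 70% of its speed; a pose out of reach is approached as far as the arm can. The fingers move at their own pace and stop on an object; force is the grip in N (left out, the last holds). Time passes only in rows, so rows that do not move let the fingers close. The tool returns the time, the measured TCP pose, the force, the opening and the grip force at its end. only (a regular expression) keeps the lines of the reply that match it, lines (a string "A,B") keeps lines A to B, and quiet returns only ok. Shift and turn numbers lie between -1 and 1, and a call with a number outside is refused. Input that does not fit is refused with a message, and nothing moves.
- ctrl.read_state(): the state, without advancing time (a new reading comes with each control period).
- read_camera(name): name is "scene" or "side" or "wrist"; returns the picture (384x512x3 uint8, red, green, blue); there is no depth.
- get_calibration(name): a dict with "fx", "fy", "cx", "cy" (pixels), "position" and "rotation" of the camera in the world; the wrist camera has in their place "T_tool_cam" (4x4, takes a point from camera to tool coordinates, whose origin is the TCP and whose axes are the flange's). Camera axes: x right, y down, z forward; pixel columns grow to the right and rows downward; lengths in m; the calibration is good to about 2 mm. A picture is of the moment at which its call begins: read the wrist's pose just before it. get_calibration takes no time and is no camera call.
- job.sign_off(): hands the job in; it is judged then, once.
The state is a dict: "t": time; "qpos": joint angles; "qvel": joint speeds; "tau": joint torques, N m; "position": TCP position; "orientation": TCP orientation; "contact_force": force on the tool from outside, world axes, zero at the start; "ft_torque": the same for the moment, N m; "grip_width": finger opening in m; "grasp_force": force on a finger pad.
Only numpy, scipy, OpenCV 4.12 (cv2) and the standard library are available. Lean on these libraries where they do the work, as an engineer would, in place of code of your own. Each camera call takes 0.05 s, during which the arm holds its last target. There are 200 camera calls.

## Working session

There is one attempt and no reset: what is moved stays moved. The work goes in short steps, Python scripts to look and compute and a tool call to move; the robot and the scene stay as the last step left them, time stands still between calls to the robot, and variables do not carry over. Pictures are saved under pics/ and viewed, at most 10 in all, crops included, and the job is handed in when it is done.

```bash
ls; mkdir -p pics; python3 - <<'E'
from cell import ctrl, job, read_camera, get_calibration
import cv2,numpy as np
s=ctrl.read_state();print(s)
ims=[]
for n in("scene","side","wrist"):
    c=get_calibration(n);print(n,c)
    im=read_camera(n)[:,:,::-1];cv2.imwrite(f"pics/{n}0.png",im);ims.append(im)
E
```

```text
cell.py
pics
{'t': 0.0, 'qpos': array([-1.12204124e-01,  2.17799676e-01,  1.61494929e+00, -2.95224328e-05,
        1.31129716e+00, -1.12145388e-01]), 'qvel': array([-1.84765108e-04,  1.05152508e-03,  8.12409502e-04,  4.19749174e-04,
       -1.39607889e-03,  8.76008992e-05]), 'tau': array([-2.90135131e-04, -3.96841800e+01, -3.03850436e+01, -2.80225659e-04,
        9.87685227e-03,  9.68610237e-06]), 'position': array([6.24172852e-01, 1.04058498e-04, 2.29932128e-01]), 'orientation': array([-3.13915140e+00, -2.46233222e-04,  1.57074490e+00]), 'contact_force': array([-0.63997741,  0.00100519, -0.827736  ]), 'ft_torque': array([ 0.03835799, -0.01018787,  0.01052213]), 'grasp_force': 0.0, 'grip_width': 0.08560725897702777}
scene {'fx': 443.6661958276653, 'fy': 443.6661958276653, 'cx': 255.30222831205782, 'cy': 179.10009685345003, 'position': array([-0.05606766, -0.67521479,  0.68735321]), 'rotation': array([-2.16900747, -0.01195932, -0.71095753])}
side {'fx': 451.312233933094, 'fy': 451.312233933094, 'cx': 249.66835575183495, 'cy': 188.58660735062125, 'position': array([ 0.41390677, -0.90136528,  0.62275657]), 'rotation': array([-2.12907994,  0.00291266, -0.11976695])}
wrist {'fx': 270.23717868052523, 'fy': 270.23717868052523, 'cx': 254.8165880361079, 'cy': 190.03960254749168, 'T_tool_cam': array([[-1.88770949e-04, -9.63361575e-01, -2.68205966e-01,
         6.62470190e-02],
       [ 9.99999619e-01,  4.66749711e-05, -8.71478564e-04,
         7.87268612e-04],
       [ 8.52067468e-04, -2.68206029e-01,  9.63361199e-01,
        -1.43118673e-01],
       [ 0.00000000e+00,  0.00000000e+00,  0.00000000e+00,
         1.00000000e+00]])}
```

View pics/scene0.png

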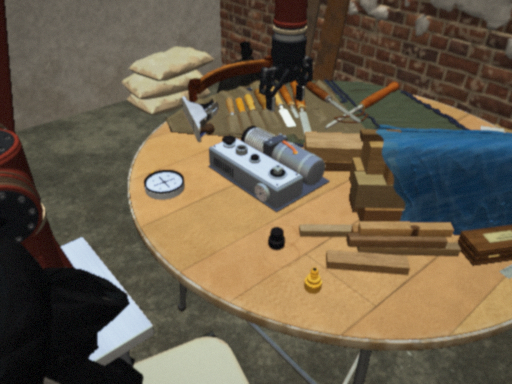

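View pics/side0.png

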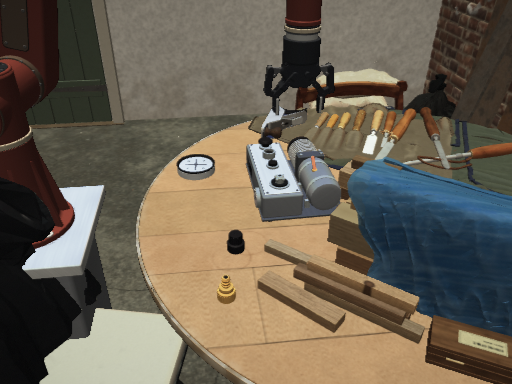

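View pics/wrist0.png

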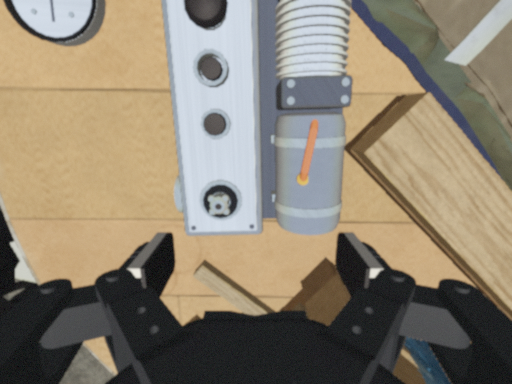

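Wrist view: stop ≈(205,8), start ≈(212,68), vent ≈(216,124), stub ≈(220,203). In the scene view the cap is at (277,238) and the coupling at (313,280). In the side view they are at (235,242) and (226,290).

```bash
cat > h.py <<'E'
from cell import ctrl, job, read_camera, get_calibration
import cv2,numpy as np
from scipy.spatial.transform import Rotation as Ro
def pose(name,s=None):
    c=get_calibration(name)
    if name=="wrist":
        T=np.eye(4);T[:3,:3]=Ro.from_euler("xyz",s["orientation"]).as_matrix();T[:3,3]=s["position"]
        T=T@c["T_tool_cam"]
        return c,T[:3,:3],T[:3,3]
    return c,Ro.from_euler("xyz",c["rotation"]).as_matrix(),np.array(c["position"])
def ray(name,uv,s=None):
    c,R,p=pose(name,s)
    d=R@np.array([(uv[0]-c["cx"])/c["fx"],(uv[1]-c["cy"])/c["fy"],1]);return p,d/np.linalg.norm(d)
def plane(name,uv,z,s=None):
    p,d=ray(name,uv,s);return p+d*(z-p[2])/d[2]
def proj(name,X,s=None):
    c,R,p=pose(name,s);q=R.T@(np.array(X)-p);return np.array([c["fx"]*q[0]/q[2]+c["cx"],c["fy"]*q[1]/q[2]+c["cy"]])
def two(a,b):
    (p,d),(q,e)=a,b
    t=np.linalg.lstsq(np.c_[d,-e],q-p,rcond=None)[0]
    A,B=p+t[0]*d,q+t[1]*e
    return (A+B)/2,np.linalg.norm(A-B)
def blobs(im,win,thr,amin=40):
    u0,v0,u1,v1=win;g=cv2.cvtColor(im[v0:v1,u0:u1],cv2.COLOR_BGR2GRAY)
    n,l,st,c=cv2.connectedComponentsWithStats((g<thr).astype(np.uint8))
    return [(st[i,:4]+[u0,v0,0,0],st[i,4],c[i]+[u0,v0]) for i in range(1,n) if st[i,4]>=amin]
E
python3 - <<'E'
from h import *
s=ctrl.read_state()
w=cv2.imread("pics/wrist0.png")
for nm,win,t in(("stop",(182,0,232,40),75),("start",(190,50,235,88),85),("vent",(195,105,240,143),85),("port",(190,175,250,230),85)):
    for b in blobs(w,win,t): print(nm,b)
for n,win in(("scene",(262,222,292,255)),("side",(220,226,252,258))):
    for b in blobs(cv2.imread(f"pics/{n}0.png"),win,60): print(n,b)
a=[cv2.resize(cv2.imread(f"pics/{n}0.png")[y:y+60,x:x+60],(360,360),interpolation=cv2.INTER_CUBIC) for n,x,y in(("scene",247,207),("side",205,213))]
cv2.imwrite("pics/crop1.png",np.hstack(a))
E
```

```text
stop (array([185,   0,  42,  28]), np.int32(629), array([205.70429253,  12.52305246]))
start (array([199,  56,  15,  17]), np.int32(117), array([204.07692308,  62.55555556]))
start (array([208,  64,  14,  16]), np.int32(48), array([216.85416667,  74.14583333]))
port (array([204, 186,  33,  28]), np.int32(321), array([221.74143302, 196.1152648 ]))
scene (array([269, 228,  15,  22]), np.int32(270), array([276.16666667, 238.65185185]))
side (array([227, 230,  17,  24]), np.int32(330), array([235.24242424, 242.13333333]))
```

View pics/crop1.png

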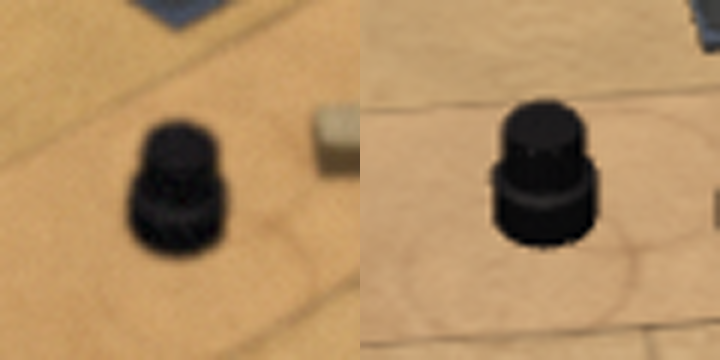

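The cap stands upright on clear table. Its top-face centre is at about scene (277,231) and side (235.5,233.5).

```bash
python3 - <<'E'
from h import *
s=ctrl.read_state()
print("cap two",two(ray("scene",(277,230.8)),ray("side",(235.5,233.5))))
print(plane("scene",(277,230.8),.041),plane("side",(235.5,233.5),.041))
# bottoms / coupling
print("coupling",two(ray("scene",(313,288)),ray("side",(226,298))))
w=cv2.imread("pics/wrist0.png");g=cv2.cvtColor(w,cv2.COLOR_BGR2GRAY)
for nm,(u0,v0,u1,v1) in dict(start=(190,48,236,90),vent=(195,103,240,146),port=(195,178,246,228)).items():
    G=cv2.resize(g[v0:v1,u0:u1],None,fx=4,fy=4,interpolation=cv2.INTER_CUBIC)
    c=cv2.HoughCircles(G,cv2.HOUGH_GRADIENT_ALT,1.5,20,param1=150,param2=.6,minRadius=28,maxRadius=90)
    print(nm,None if c is None else [(x/4+u0,y/4+v0,r/4) for x,y,r in c[0][:3]])
for nm,uv,z in(("vent",(216,124),.094),("start",(211.5,68.5),.095),("port",(220.5,202.5),.085),("stop",(206,8),.104)):print(nm,plane("wrist",uv,z,s))
cv2.imwrite("pics/crop2.png",cv2.resize(w[0:240,150:390],(600,600),interpolation=cv2.INTER_CUBIC))
E
```

```text
cap two (array([ 0.47331516, -0.14609527,  0.03962652]), np.float64(0.0019918428513701248))
[ 0.47316517 -0.14605852  0.041     ] [ 0.4727378  -0.14938587  0.041     ]
coupling (array([ 4.41318847e-01, -2.89389587e-01,  3.32685575e-04]), np.float64(0.0023057218797343077))
start [(np.float32(211.75), np.float32(70.5), np.float32(16.235382)), (np.float32(211.75), np.float32(70.5), np.float32(10.694678))]
vent [(np.float32(214.5), np.float32(124.0), np.float32(11.400662)), (np.float32(214.5), np.float32(124.0), np.float32(16.004602))]
port [(np.float32(220.125), np.float32(201.25), np.float32(16.75115)), (np.float32(220.125), np.float32(201.25), np.float32(10.214353))]
vent [0.58565056 0.05749319 0.094     ]
start [0.58349838 0.10880846 0.095     ]
port [ 0.5861069  -0.02842802  0.085     ]
stop [0.58215811 0.15609445 0.104     ]
```

View pics/crop2.png

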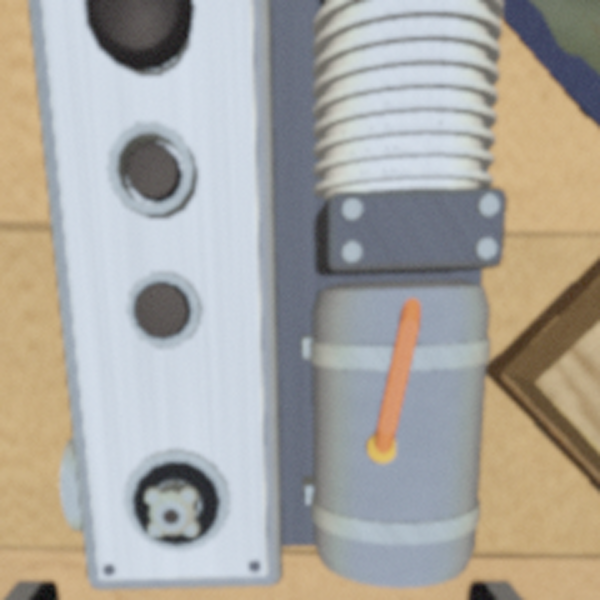

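```bash
python3 - <<'E'
from h import *
s=ctrl.read_state()
P={k:plane("wrist",uv,z,s)[:2] for k,uv,z in(("vent",(214.7,123.8),.094),("start",(211.7,69),.097),("seal",(220.1,201),.0862),("nose",(218.5,206.6),.103),("stop",(205.6,9),.104))}
off=dict(vent=-4,start=48,seal=-88,nose=-88,stop=100)
for k in P: print(k,P[k])
k=list(P);A=np.c_[[off[i]/1e3 for i in k],np.ones(len(k))];X=np.array([P[i] for i in k])
sol,_,_,_=np.linalg.lstsq(A,X,rcond=None);print("dir",sol[0],np.linalg.norm(sol[0]),"resid",(X-A@sol)*1e3)
d=sol[0]/np.linalg.norm(sol[0]);c=X.mean(0)-d*A[:,0].mean();print("yaw",np.arctan2(-d[0],d[1]))
for n,o in off.items():print(n,c+d*o/1e3)
E
```

```text
vent [0.58435114 0.0576887 ]
start [0.58396972 0.10806752]
seal [ 0.58588421 -0.02627382]
nose [ 0.58629019 -0.02707187]
stop [0.58177184 0.15533213]
dir [-0.02095813  0.9744404 ] 0.9746657546449113 resid [[-0.05197958  1.8015117 ]
 [ 0.65641907  1.50942731]
 [-0.27939757 -0.30801851]
 [ 0.12658951 -1.1060636 ]
 [-0.45163143 -1.8968569 ]]
yaw 0.021504550698160804
vent [0.58440181 0.05594798]
start [0.58328366 0.10793595]
seal [ 0.58620806 -0.0280326 ]
nose [ 0.58620806 -0.0280326 ]
stop [0.58216551 0.15992393]
```

Units first: shifts go in shares of 0.3 m and turns go in shares of 4 rad. So 0.158 m / 0.3 = 0.5267, -0.042 m / 0.3 = -0.14.

>>> advance --steps '[[0, [0.1667, -0.0467, 0], 0], [0, [0.3333, -0.0933, 0], 0], [0, [0.4667, -0.14, 0.1], 0], [0, [0.5267, -0.14, 0.2], 0], [0, [0.5267, -0.14, 0.3], 0], [0, [0.5267, -0.14, 0.3667], 0], [0, [0.5267, -0.14, 0.3667], 0], [0, [0.5267, -0.14, 0.3667], 0]]' --force 40

```text
t: 0.95
position: [0.5828, 0.1579, 0.1211]
orientation: [-3.141, 0.0, 1.571]
contact_force: [0.2, -0.3, -0.5]
grip_width: 0.0
grasp_force: 0.0
```

```bash
python3 -c "
from h import *
cv2.imwrite('pics/side1.png',read_camera('side')[100:230,210:380,::-1].repeat(3,0).repeat(3,1))"
```

```text
(no output)
```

View pics/side1.png

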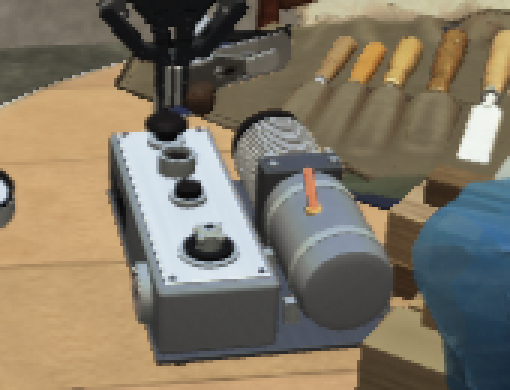

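The closed fingers are directly above the stop head (at about (165,115) in this crop), so I can press.

To row units: 0.023 m / 0.3 = 0.0767, 0.022 m / 0.3 = 0.0733.

>>> advance --steps '[[0, [0, 0, 0.04], 0], [0, [0, 0, 0.06], 0], [0, [0, 0, 0.0733], 0], [0, [0, 0, 0.0767], 0], [0, [0, 0, 0.0767], 0]]'

```text
t: 1.5
position: [0.5842, 0.1579, 0.1]
orientation: [3.14, -0.0, 1.571]
contact_force: [-0.7, -0.7, 6.2]
grip_width: -0.0001
grasp_force: 3.1
```

To row units: 0.003 m / 0.3 = 0.01, 0.002 m / 0.3 = 0.0067.

>>> advance --steps '[[0, [0, 0, 0.0067], 0], [0, [0, 0, 0.01], 0], [0, [0, 0, 0.01], 0]]'

```text
t: 1.8
position: [0.5843, 0.1579, 0.0998]
orientation: [3.14, 0.0, 1.571]
contact_force: [-6.0, -1.6, 18.5]
grip_width: -0.0003
grasp_force: 8.8
```

>>> advance --steps '[[0, [0, 0, -0.1], 0], [0, [-0.1667, 0.0067, -0.1167], 0], [0, [-0.3333, 0.0067, -0.1167], 0], [0, [-0.3367, 0.0067, -0.0667], 0], [0, [-0.3367, 0.0067, 0], 0], [0, [-0.3367, 0.0067, 0], 0]]'

```text
t: 2.4
position: [0.5827, 0.0566, 0.0922]
orientation: [-3.136, 0.0, 1.57]
contact_force: [-1.0, -1.6, 2.0]
grip_width: -0.0
grasp_force: 1.1
```

To row units: 0.008 m / 0.3 = 0.0267, 0.006 m / 0.3 = 0.02.

>>> advance --steps '[[0, [0, 0.0033, 0.0133], 0], [0, [0, 0.0033, 0.02], 0], [0, [0, 0.0033, 0.0267], 0], [0, [0, 0.0033, 0.0267], 0]]'

```text
t: 2.8
position: [0.5858, 0.0575, 0.0882]
orientation: [-3.141, 0.0, 1.572]
contact_force: [-4.6, -0.5, 4.5]
grip_width: -0.0001
grasp_force: 2.3
```

To row units: 0.003 m / 0.3 = 0.01, -0.001 m / 0.3 = -0.0033.

>>> advance --steps '[[0, [0, -0.0033, 0.01], 0], [0, [0, -0.0033, 0.01], 0], [0, [0, -0.0033, 0.01], 0], [0, [0, -0.0033, 0.01], 0], [0, [0, -0.0033, 0.01], 0], [0, [0, -0.0033, 0.01], 0], [0, [0, -0.0033, 0.01], 0], [0, [0, -0.0033, 0.01], 0], [0, [0, -0.0033, 0.01], 0], [0, [0, -0.0033, 0.01], 0]]'

```text
t: 3.8
position: [0.5859, 0.0575, 0.0879]
orientation: [3.14, 0.0, 1.572]
contact_force: [-7.0, -0.4, 14.9]
grip_width: 0.0
grasp_force: 7.6
```

To row units: -0.146 m / 0.3 = -0.4867, -0.117 m / 0.3 = -0.39.

>>> advance --steps '[[0, [0, 0, -0.1333], 0], [0.05, [-0.0333, 0, -0.3], 0], [0.085, [-0.2, 0, -0.4], 0], [0.085, [-0.3333, 0, -0.4867], 0], [0.085, [-0.39, 0, -0.4867], 0], [0.085, [-0.39, 0, -0.4867], 0], [0.085, [-0.39, 0, -0.4867], 0]]'

```text
t: 4.5
position: [0.5852, -0.0596, 0.2302]
orientation: [3.141, -0.001, 1.57]
contact_force: [-0.8, 0.6, -0.4]
grip_width: 0.0844
grasp_force: 0.0
```

```bash
python3 -c "
from h import *
import pickle
s=ctrl.read_state();pickle.dump(s,open('s2.pkl','wb'))
im=read_camera('wrist')[:,:,::-1].copy();cv2.imwrite('pics/wrist2.png',im);print(s['position'])
q=proj('wrist',[.5862,-.0275,.09],s);print(q)
u,v=(q-35).astype(int);print(u,v)
cv2.imwrite('pics/crop3.png',cv2.resize(im[v:v+70,u:u+70],(560,560),interpolation=cv2.INTER_CUBIC))"
```

```text
[ 0.58519486 -0.0595848   0.23019284]
[255.13243441 148.9071038 ]
220 113
```

View pics/crop3.png

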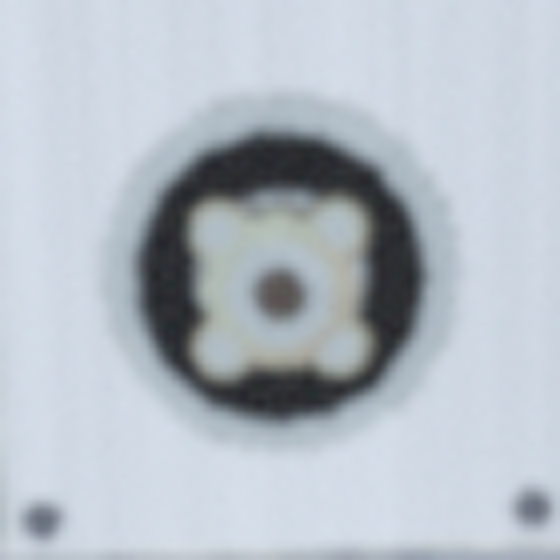

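Seal rim circle is centred at (255.2,147.3) and the stub hole at (254.9,149.6), both in full wrist pixels. I'll look at the cap from the same relative view.

To row units: -0.119 m / 0.3 = -0.3967, -0.112 m / 0.3 = -0.3733.

>>> advance --steps '[[0.085, [-0.1333, -0.1, 0], 0], [0.085, [-0.2667, -0.2, 0], 0], [0.085, [-0.3967, -0.3, 0], 0], [0.085, [-0.3967, -0.3733, 0], 0], [0.085, [-0.3967, -0.3733, 0], 0], [0.085, [-0.3967, -0.3733, 0], 0]]'

```text
t: 5.15
position: [0.4732, -0.1777, 0.2296]
orientation: [3.142, -0.001, 1.572]
contact_force: [-0.2, 0.6, -0.1]
grip_width: 0.0847
grasp_force: 0.0
```

```bash
python3 -c "
from h import *
import pickle
s=pickle.load(open('s2.pkl','rb'))
for uv,z in(((255.25,147.25),.0875),((254.9,149.6),.103),((255,149),.097)):print('stub',plane('wrist',uv,z,s))
s=ctrl.read_state();pickle.dump(s,open('s3.pkl','wb'))
im=read_camera('wrist')[:,:,::-1].copy();cv2.imwrite('pics/wrist3.png',im);print(s['position'])
q=proj('wrist',[.473,-.147,.041],s);u,v=(q-30).astype(int);print(q,u,v)
print(blobs(im,(u,v,u+60,v+60),70))
cv2.imwrite('pics/crop4.png',cv2.resize(im[v:v+60,u:u+60],(480,480),interpolation=cv2.INTER_CUBIC))"
```

```text
stub [ 0.58632657 -0.02606541  0.0875    ]
stub [ 0.5859544  -0.02662743  0.103     ]
stub [ 0.58605753 -0.02675417  0.097     ]
[ 0.47324167 -0.17773155  0.2296211 ]
[254.22111132 145.23441365] 224 115
[(array([241, 132,  26,  24]), np.int32(160), array([254.925, 139.075]))]
```

View pics/crop4.png

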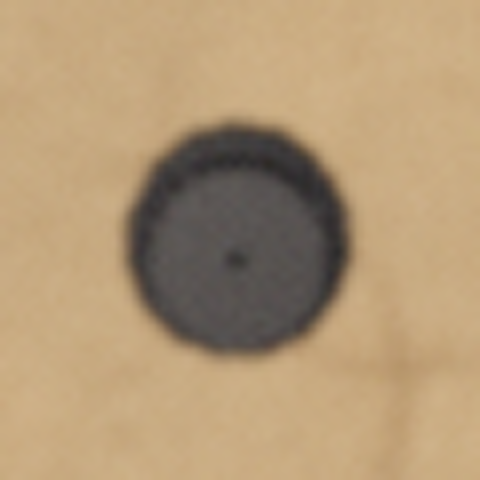

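The cap's top-centre dimple is at about (253.6,147.2) in full wrist pixels.

```bash
python3 -c "
from h import *
import pickle
s=pickle.load(open('s3.pkl','rb'))
c=plane('wrist',(253.6,147.25),.041,s);print(c,c-s['position'])
w=cv2.imread('pics/wrist3.png')
"
```

```text
[ 0.47224233 -0.14944145  0.041     ] [-0.00099935  0.02829011 -0.1886211 ]
```

To row units: 0.207 m / 0.3 = 0.69, 0.028 m / 0.3 = 0.0933.

>>> advance --steps '[[0.085, [0.0933, -0.0033, 0.1667], 0], [0.085, [0.0933, -0.0033, 0.3333], 0], [0.085, [0.0933, -0.0033, 0.4667], 0], [0.085, [0.0933, -0.0033, 0.5667], 0], [0.085, [0.0933, -0.0033, 0.6333], 0], [0.085, [0.0933, -0.0033, 0.6767], 0], [0.085, [0.0933, -0.0033, 0.69], 0], [0.085, [0.0933, -0.0033, 0.69], 0]]' --force 70

```text
t: 6.0
position: [0.4727, -0.1506, 0.0232]
orientation: [3.142, -0.0, 1.572]
contact_force: [0.2, -0.1, 0.1]
grip_width: 0.085
grasp_force: 0.0
```

>>> advance --steps '[[0.04, [0, 0, 0], 0], [0.025, [0, 0, 0], 0], [0.025, [0, 0, 0], 0], [0.02, [0, 0, 0], 0], [0.02, [0, 0, 0], 0], [0.02, [0, 0, 0], 0], [0.02, [0, 0, 0], 0]]' --force 70

```text
t: 6.7
position: [0.4729, -0.1515, 0.0244]
orientation: [3.14, 0.001, 1.571]
contact_force: [-0.3, 1.2, 6.4]
grip_width: 0.0259
grasp_force: 68.9
```

To row units: -0.13 m / 0.3 = -0.4333, 0.02 m / 0.3 = 0.0667.

>>> advance --steps '[[0.02, [0, 0, -0.1333], 0], [0.02, [0, 0, -0.3], 0], [0.02, [0.0667, 0.0667, -0.4333], 0], [0.02, [0.2, 0.1833, -0.4333], 0], [0.02, [0.3333, 0.3, -0.4333], 0], [0.02, [0.41, 0.38, -0.4333], 0], [0.02, [0.41, 0.38, -0.4333], 0], [0.02, [0.41, 0.38, -0.4333], 0], [0.02, [0.41, 0.38, -0.4333], 0]]'

```text
t: 7.6
position: [0.5847, -0.0286, 0.1525]
orientation: [-3.139, 0.0, 1.57]
contact_force: [-0.9, -0.6, -0.3]
grip_width: 0.0256
grasp_force: 69.2
```

```bash
python3 -c "
from h import *
a=[]
s=ctrl.read_state();print(s['position'])
for n in('scene','side'):
    im=read_camera(n)[:,:,::-1].copy();cv2.imwrite(f'pics/{n}4.png',im)
    q=proj(n,[.586,-.027,.11]);u,v=(q-32).astype(int);print(n,u,v,proj(n,[.5861,-.0265,.103]),proj(n,[.5861,-.0265,.083]))
    a.append(cv2.resize(im[v:v+64,u:u+64],(400,400),interpolation=cv2.INTER_CUBIC))
cv2.imwrite('pics/crop5.png',np.hstack(a))"
```

```text
[ 0.58474305 -0.02856903  0.1524543 ]
scene 246 132 [278.37874096 167.06287767] [278.0439385  173.89353297]
side 247 140 [279.45661639 175.28105425] [279.17843635 182.77795798]
```

View pics/crop5.png

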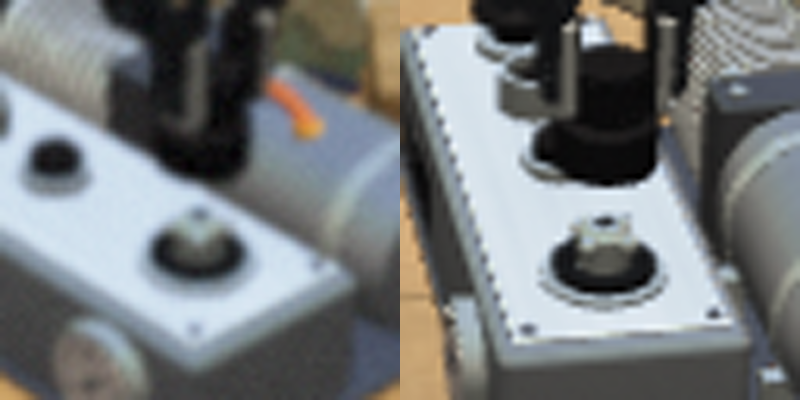

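In both views the cap hangs upright over the stub. The stub nose is at scene (278.2,166.1) and side (279.8,175.5), as projected, and the cap axis is within about 1 mm of it. I'll lower it now.

To row units: 0.03 m / 0.3 = 0.1, 0.028 m / 0.3 = 0.0933.

>>> advance --steps '[[0.02, [0, 0, 0.05], 0], [0.02, [0, 0, 0.08], 0], [0.02, [0, 0, 0.0933], 0], [0.02, [0, 0, 0.1], 0], [0.02, [0, 0, 0.1], 0]]'

```text
t: 8.2
position: [0.5857, -0.0282, 0.123]
orientation: [-3.14, 0.0, 1.571]
contact_force: [0.1, 0.0, -0.5]
grip_width: 0.0258
grasp_force: 69.2
```

>>> advance --steps '[[0.02, [0, 0, 0.0067], 0], [0.02, [0, 0, 0.0133], 0], [0.02, [0, 0, 0.0133], 0]]'

```text
t: 8.5
position: [0.5862, -0.0283, 0.1214]
orientation: [-3.141, 0.001, 1.571]
contact_force: [-3.7, -2.1, 9.0]
grip_width: 0.0262
grasp_force: 70.2
```

To row units: 0.006 m / 0.3 = 0.02, 0.005 m / 0.3 = 0.0167.

>>> advance --steps '[[0.02, [-0.0017, -0.0033, 0.0067], 0], [0.02, [-0.0017, -0.0033, 0.0133], 0], [0.02, [-0.0017, -0.0033, 0.0167], 0], [0.02, [-0.0017, -0.0033, 0.02], 0], [0.02, [-0.0017, -0.0033, 0.02], 0]]'

```text
t: 9.0
position: [0.5849, -0.0283, 0.1128]
orientation: [-3.142, -0.0, 1.571]
contact_force: [-0.4, -0.5, 0.1]
grip_width: 0.0255
grasp_force: 69.5
```

Clicked through (the force dropped). Now I'll squeeze the seal.

To row units: 0.005 m / 0.3 = 0.0167, 0.004 m / 0.3 = 0.0133.

>>> advance --steps '[[0.02, [0, 0, 0.0067], 0], [0.02, [0, 0, 0.0133], 0], [0.02, [0, 0, 0.0167], 0], [0.02, [0, 0, 0.0167], 0], [0.02, [0, 0, 0.0167], 0]]'

```text
t: 9.5
position: [0.5854, -0.0284, 0.1101]
orientation: [3.141, -0.0, 1.571]
contact_force: [-4.0, 0.6, 7.6]
grip_width: 0.0261
grasp_force: 70.4
```

To row units: 0.003 m / 0.3 = 0.01, 0.002 m / 0.3 = 0.0067.

>>> advance --steps '[[0.02, [0, -0.0017, 0.0067], 0], [0.02, [0, -0.0017, 0.01], 0], [0.02, [0, -0.0017, 0.01], 0], [0.02, [0, -0.0017, 0.01], 0], [0.02, [0, -0.0017, 0.01], 0], [0.02, [0, -0.0017, 0.01], 0], [0.02, [0, -0.0017, 0.01], 0]]'

```text
t: 10.2
position: [0.5855, -0.0284, 0.1093]
orientation: [3.141, -0.0, 1.571]
contact_force: [-6.8, 0.7, 17.1]
grip_width: 0.0256
grasp_force: 71.5
```

```bash
python3 -c "
from h import *
a=[]
for n in('scene','side'):
    im=read_camera(n)[:,:,::-1].copy()
    q=proj(n,[.586,-.027,.11]);u,v=(q-32).astype(int)
    a.append(cv2.resize(im[v:v+64,u:u+64],(400,400),interpolation=cv2.INTER_CUBIC))
cv2.imwrite('pics/crop6.png',np.hstack(a));s=ctrl.read_state();print(s['position'],s['contact_force'])"
```

```text
[ 0.58547558 -0.02841397  0.10931633] [-6.92883998  0.91704453 17.66299287]
```

View pics/crop6.png

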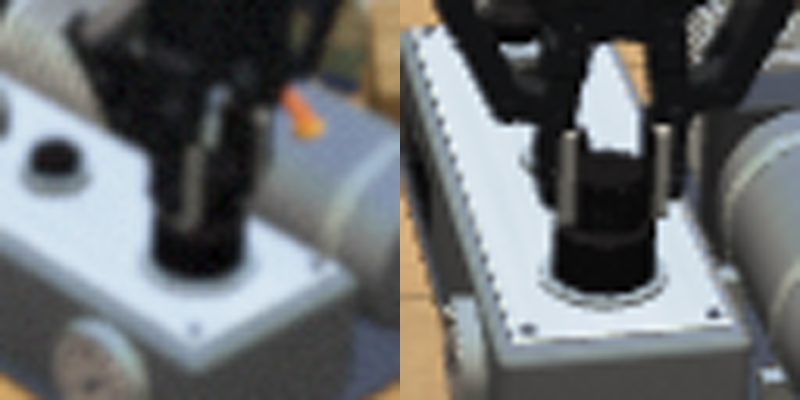

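The cap is seated squarely on the stub in both views, held in the fingers and pressing with 17 N. Its rim is about 2 mm above the seat.

```bash
python3 -c "
from cell import ctrl, job, read_camera, get_calibration
print(job.sign_off())"
```

```text
the job is handed in; nothing more can be done
None
```

I pressed stop, held vent fully in for about a second, and clicked the cap onto the stub; I handed the job in at about 10 s with the gripper still pressing it on the seal at about 17 N (no verdict was shown).

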